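Pack up the food processor at the garage sale

ROBOT

A 7-joint arm with a two-finger parallel gripper is mounted at the origin on the work surface. World frame = base frame: x ahead of the robot, y to its left, z up, the work surface at z = 0. Lengths are in mm, angles in rad, forces in N, time in s.
With the tool pointing down it reaches from about 425 to 875 mm from the base axis. Payload 4.7 kg.
Tool frame: the origin (TCP) lies on the centre line of the jaws, within the pads' length; the fingertips stand 8 mm ahead of it and the grasp point (between the pads) lies 11 mm behind it (bot.nose_length is the distance from the TCP to the fingertips, in mm); z points along the fingers, y is the direction in which the jaws open and shut (so a half turn about z gives the same grasp; the last joint's range is limited). The gripper opens to 85 mm and grips with 20 to 120 N. Pads are 22 mm wide; open, the fingers measure 114 mm over their backs; the gripper's body (76 mm by 85 mm) begins 54 mm behind the grasp point. The pads swing forward as they close: fully open they stand 13 mm farther back than shut.
Start: joints at [1.331, 0.321, -0.07, 1.45, 0.023, 1.371, -0.057], TCP at [163.183, -629.202, 239.349] pointing down, gripper open.
Joint ranges: [-2.86, 2.86], [-0.3, 2.09], [-1.38, 1.24], [0.06, 2.45], [-1.56, 4.7], [0.09, 2.05], [-2.69, 2.69]. Speed limits (rad/s): [2.57, 2.57, 3.14, 3.14, 3.14, 3.14, 3.14].

INTERFACE

Orientations are given as a rotation vector (axis times angle).
In Python, from station import bot, grab_frame gives the robot as it stands.
- The arm moves only by the tool move_arm, never from a script. Its arguments are lists of equal length, an entry for each row: "travel": the shift along the tool's x, y, z as a fraction of full scale, a list of three; "angular": the turn, a rotation vector about the tool's x, y, z as a fraction of full scale, a list of three; "fingers": the opening, from -1 (shut) to 1 (fully open). In form: {"travel": [[tx, ty, tz], ...], "angular": [[ax, ay, az], ...], "fingers": [fingers, ...]}. A call has 1 to 5 rows; each row is the pose to reach, as a shift and turn from the pose measured when the call began, along the tool's axes at that moment, turning the shorter way round; what a row does not reach only later rows make up. Full scale, the value 1, is 250 mm for a shift and pi rad for a turn. A row lasts 1/12 s, in which the tool goes at most 41.7 mm and 7.16 degrees, less where a joint would pass 70% of its speed; a pose out of reach is approached as far as the arm can. A call with a number of a shift or a turn outside -1 to 1 is refused whole. A call with a gripper value outside its range is refused whole. The fingers move at their own pace and stop on an object; "force" is the grip in N (left out, the last holds). Time passes only in rows, so rows that repeat a pose let the fingers close. It gives the time, the measured TCP pose, the force and the opening at its end, in the units of the state.
- bot.observe(): the state, without advancing time (a new reading comes with each control period).
- grab_frame(name): name is "scene" or "side" or "wrist"; returns a dict with "frame" (384x512x3 uint8, blue, green, red), "mtx" (3x3 intrinsics, pixels), "k1" (the pictures are not rectified: a ray, as slopes to the right and down, at radius r is drawn at 1 + k1 r^2 times it, then the intrinsics apply), "world_from_camera" (4x4, takes a point from camera to world coordinates). Camera axes: x right, y down, z forward; pixel columns grow to the right and rows downward; lengths in mm; the calibration is good to about 2 mm. A picture is of the moment at which its call begins. There is no depth.
- bot.finish_job(): hands the job in, once; it reports no verdict.
The state is a dict: "time_s": time; "joints": joint angles; "joint_vel": joint speeds; "joint_torque": joint torques, N m; "ee_pos": TCP position; "ee_rot": TCP orientation; "wrist_force": force on the tool from outside, world axes, zero at the start; "wrist_torque": the same for the moment, N m; "grip_width": finger opening in mm.
Only numpy, scipy, OpenCV 4.12 (cv2) and the standard library are available. Lean on these libraries where they do the work, as an engineer would, in place of code of your own. Each camera call takes 0.05 s, during which the arm holds its last target.

TASK

The food processor is to be sold complete: put its white dough blade inside the bowl, then set the lid on with its two lugs in the slots of the rim, press it down and turn it clockwise about a quarter turn to its stop so that it is locked. Leave the other goods on the table where they are.

Things in the scene. Friction and masses are not known exactly. Their poses are not given: they have to be found in the camera images.
- machine: Food processor, cream plastic, heavy, fixed. Base 205 (x) x 200 (y) x 48 mm high with fixed grey knob and switch on its front (-x); on it an open round bowl, 186 mm outside diameter, wall 7 mm, rim 144 mm above the table; bowl handle at the rear (+x), out to 136 mm from the axis. Origin: on the table under the bowl's axis; z up.
- bowl_rim (a point): Centre of the bowl's mouth, level with the top of the rim, 144 mm above the table; axes as the machine's. The rim has an inward flange 8 mm thick, its opening 144 mm in diameter, with two opposite slots (see slot). Below the flange, lugs can turn only clockwise seen from above, 80 degrees from the slots to fixed stops; there they lie along the machine's x axis, front to rear.
- slot (a point): Middle of one of the two slots that cut through the rim's flange, level with its top, 80 mm from the bowl's axis; the other is opposite. Each is 34 mm wide and reaches out to the bowl wall at 86 mm. From the axis it lies 80 degrees (1.396 rad) counter-clockwise, seen from above, of the machine's x axis (nearly left-right).
- seal (a joint): How far (m) the black sprung sealing ring inside the bowl's mouth is pressed down: 0 (free, 10 mm below the rim) to 0.009. It stays level, inner diameter 120 mm, outer 138 mm, and pushes the lid up with about 2 N when free and 1 N more per mm.
- bowl_floor (a point): Centre of the bowl's flat inner floor, 53 mm above the table.
- lid_grip (a point): The loose lid: cream disc, 180 mm across, with an upright bar handle on top, 90 mm long (lid x), 22 mm wide, 40 mm high; below the disc a round plug 135 mm across (chamfered foot), 18 mm high, with two lugs. Point: on its axis, 46 mm above the plug's underside, 22 mm above the disc's top face, 18 mm below the bar's top. z up. 0.2 to 0.45 kg. It starts right way up, lying on the plug.
- lid_base (a point): Centre of the plug's underside; axes as the lid's. Lugs at the plug's foot point along +x and -x, under the bar's ends, out to 80 mm; each 22 mm wide, 7 mm thick. This point is level with the rim when the lugs stand on the flange, 10 to 13 mm below it unpressed in the slots, 18 fully pressed (disc on rim; about 10 N less the lid's weight), 15 when locked; lugs can turn from 16 below.
- blade_mid (a point): Dough blade, white plastic, 0.05 to 0.1 kg, stands upright: a round hub 34 mm in diameter, 58 mm high, with two stubby arms at its foot, 14 mm high, 80 mm over both. This point is on the hub's axis half-way up, 29 mm above the foot; z up.
- mug: Bystander: white mug, 82 mm across, 95 mm high; origin centre of underside.
- jar: Bystander: glass jar with steel cap, 72 mm across, 110 mm high; origin centre of underside.
- potlid: Bystander: aluminium pot lid with a round knob, 150 mm across, 46 mm high, no lugs; origin centre of underside.
- tin: Bystander: steel tin, 80 mm across, 120 mm high; origin centre of underside.
- hammer: Bystander: hammer lying flat.
- spoon: Bystander: steel spoon with a wooden handle, lying flat.
- dish: Bystander: small blue ceramic bowl, 120 mm across, 55 mm high; origin centre of underside.
There are look-alikes about, which are no part of the job. Several things look just like the part that bears blade_mid: the one meant starts farthest to the robot's left.

How it is judged:
By the outcome, as a careful person would: the job done as asked, in the order asked, and still so for the second after the job is handed in, with the robot touching nothing.
It also fails if it takes over 72 s, if anything falls off the work surface, if the arm or the gripper's body presses on something with over 40 N, if the wrist force passes 120 N, or if a joint passes its speed limit or range.

## Working session

There is one attempt and no reset: what is moved stays moved. The work goes in short steps, Python scripts to look and compute and a tool call to move; the robot and the scene stay as the last step left them, time stands still between calls to the robot, and variables do not carry over. Pictures are saved under pics/ and viewed, and the job is handed in when it is done.

Besides the shell and the picture viewer there is one more tool, called after "Emit:" as name(argument=value, ...) on one line, values as JSON. move_arm: Moves the arm, as the interface text tells. Shift numbers are shares of 250 mm and turn numbers shares of pi rad, none past 1 either way. Its arguments: {"type":"object","properties":{"travel":{"type":"array"},"angular":{"type":"array"},"fingers":{"type":"array"},"force":{"type":"number"}},"required":["travel","angular","fingers"]}

```bash
mkdir -p pics; ls
cat > h.py <<'E'
import numpy as np,cv2
from station import bot,grab_frame
def snap(n,f):
    d=grab_frame(n); cv2.imwrite('pics/'+f,d['frame']); np.savez('pics/'+f+'.npz',**d); return d
def ray(d,u,v):
    K=d['mtx'];k=float(d['k1'])
    x=(u-K[0,2])/K[0,0];y=(v-K[1,2])/K[1,1]
    rd=np.hypot(x,y);r=rd
    for _ in range(30): r=rd/(1+k*r*r)
    s=r/rd if rd>0 else 1
    T=d['world_from_camera'];return T[:3,3],T[:3,:3]@np.array([x*s,y*s,1])
def onz(d,u,v,z):
    o,r=ray(d,u,v);return o+r*(z-o[2])/r[2]
def proj(d,P):
    T=d['world_from_camera'];p=T[:3,:3].T@(np.array(P,float)-T[:3,3]);x,y=p[0]/p[2],p[1]/p[2];r2=x*x+y*y;f=1+float(d['k1'])*r2
    K=d['mtx'];return K[0,0]*x*f+K[0,2],K[1,1]*y*f+K[1,2]
def load(f): return dict(np.load('pics/'+f+'.npz'))
E
python3 - <<'E'
from h import *
print(bot.observe(),bot.nose_length)
for n in('scene','side','wrist'):
    d=snap(n,n+'0.png');print(n,d['world_from_camera'].round(2).tolist(),d['mtx'].tolist(),d['k1'])
a=[cv2.imread(f'pics/{n}0.png') for n in('scene','side','wrist')]
E
```

```text
pics
{'time_s': 0.0, 'joints': array([ 1.33107162,  0.32184572, -0.07006956,  1.4516571 ,  0.02259447,
        1.37077   , -0.05689896]), 'joint_vel': array([-0.00064943,  0.00115311,  0.00141488, -0.00121029,  0.00037816,
       -0.00031643,  0.0001131 ]), 'joint_torque': array([ 2.23574972e-07, -4.93583572e+01, -3.82291954e-01, -3.14329398e+01,
        1.30089931e-02,  1.14285477e-02,  4.26080931e-05]), 'ee_pos': array([ 163.03982371, -628.69815228,  238.21757621]), 'ee_rot': array([-3.11447418e+00, -3.97426040e-01,  5.23879063e-04]), 'wrist_force': array([ 0.5999014 , -0.79888974, -0.21513354]), 'wrist_torque': array([-0.01775832, -0.03123848,  0.09789048]), 'grip_width': 84.95082293193738} 8.0
scene [[-0.47, 0.7, -0.53, 1288.42], [0.88, 0.38, -0.28, 371.25], [0.01, -0.6, -0.8, 1215.3], [0.0, 0.0, 0.0, 1.0]] [[413.9306422409633, 0.0, 261.7165263719107], [0.0, 413.9306422409633, 195.9884587436236], [0.0, 0.0, 1.0]] -0.06492633515566203
side [[0.88, -0.26, 0.4, -90.94], [-0.48, -0.48, 0.73, -1175.0], [0.0, -0.84, -0.55, 994.21], [0.0, 0.0, 0.0, 1.0]] [[469.28384645672054, 0.0, 261.6679323893829], [0.0, 469.28384645672054, 179.10563822884623], [0.0, 0.0, 1.0]] 0.03477514683509421
wrist [[0.25, -0.93, -0.25, 226.08], [-0.97, -0.24, -0.06, -612.15], [-0.0, 0.26, -0.97, 372.92], [0.0, 0.0, 0.0, 1.0]] [[316.97352021967197, 0.0, 255.13119750826357], [0.0, 316.97352021967197, 186.17912602216785], [0.0, 0.0, 1.0]] -0.05331850723646202
```

View pics/scene0.png

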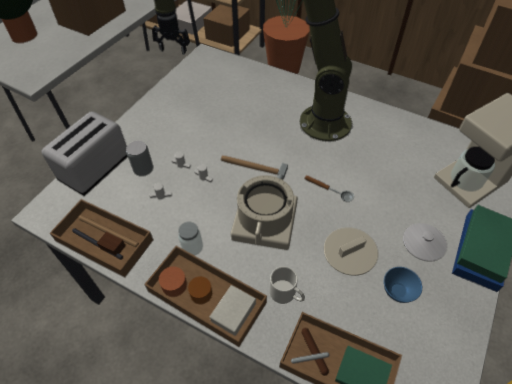

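View pics/side0.png

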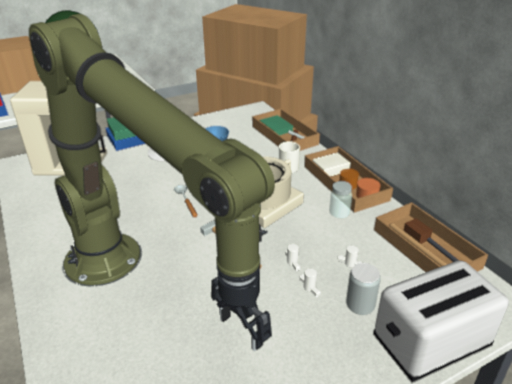

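View pics/wrist0.png

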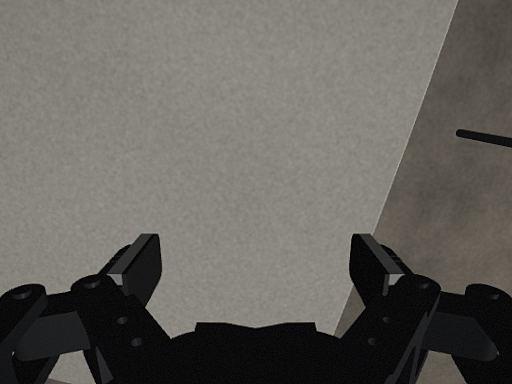

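The scene picture shows three white blades at about (180,160), (203,173) and (160,190). The lid is at (351,250), the machine at (265,207), and the knobbed pot lid at (426,241). Next I'll measure them.

Run:
```python
from h import *
d=load('scene0.png')
for n,u,v,z in[('b1',180,160,29),('b2',203,173,29),('b3',160,190,29),('lid',351,250,24),('mach',266,200,144)]:
    print(n,onz(d,u,v,z).round(1))
im=d['frame']
cv2.imwrite('pics/c1.png',cv2.resize(im[140:210,140:240],None,fx=8,fy=8,interpolation=cv2.INTER_CUBIC))
cv2.imwrite('pics/c2.png',cv2.resize(im[165:285,220:390],None,fx=4.6,fy=4.6,interpolation=cv2.INTER_CUBIC))
```

```text
b1 [ 491.7 -403.2   29. ]
b2 [ 504.8 -289.2   29. ]
b3 [ 647.1 -383.2   29. ]
lid [549.7 318.1  24. ]
mach [580.3  15.5 144. ]
```

View pics/c1.png

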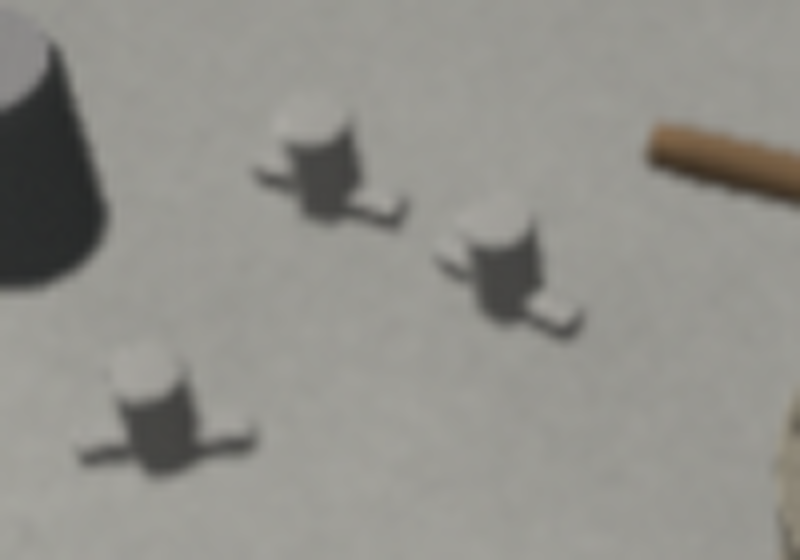

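View pics/c2.png

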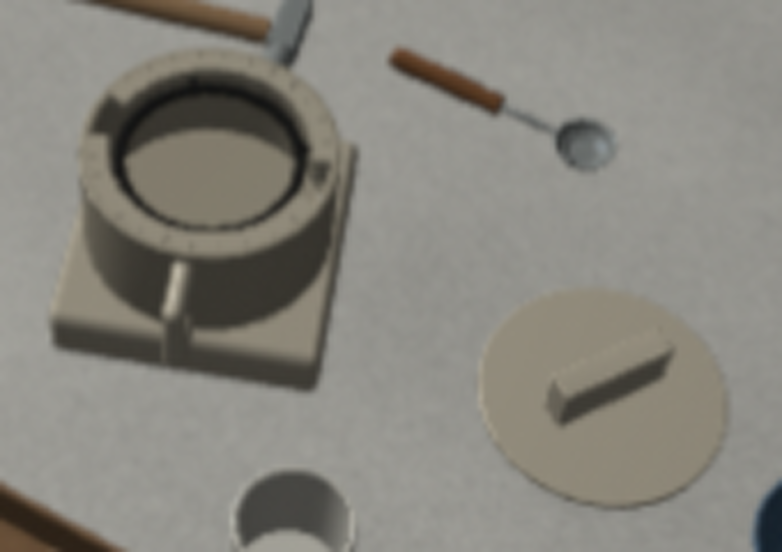

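Run:
```python
from h import *
d=load('scene0.png')
def c2(x,y,z): return onz(d,220+x/4.6-0.4,165+y/4.6-0.4,z)
def circ(P):
    P=np.array(P)[:,:2];A=np.c_[2*P,np.ones(len(P))];s=np.linalg.lstsq(A,(P**2).sum(1),rcond=None)[0];return s[:2].round(1),np.sqrt(s[2]+s[:2]@s[:2]).round(1)
print('rim',circ([c2(*p,144) for p in[(210,48),(120,85),(80,155),(342,160),(300,80),(265,246),(150,246),(95,205),(325,205)]]))
print('floor/ring inner',circ([c2(*p,134) for p in[(210,92),(122,160),(300,160),(210,226),(145,110),(280,110)]]))
s1=c2(105,118,144);s2=c2(320,172,144);v=s2-s1
print('slots',s1,s2,np.degrees(np.arctan2(v[1],v[0])))
a,b,c=c2(52,322,48),c2(315,368,48),c2(357,150,48)
print(a,b,c,np.degrees(np.arctan2(*(b-a)[1::-1])),np.degrees(np.arctan2(*(b-c)[1::-1])),np.linalg.norm(b-a),np.linalg.norm(b-c))
print('lid',circ([c2(*p,24) for p in[(480,370),(725,400),(590,290),(620,505),(515,310),(700,335),(500,450),(700,470)]]))
e=c2(552,384,64),c2(668,342,64);v=e[1]-e[0]
a1,a2=c2(548,382,64),c2(658,330,64);b1,b2=c2(562,398,64),c2(672,348,64)
print('bar',(a1+a2+b1+b2)/4,[np.degrees(np.arctan2(*(q-p)[1::-1])) for p,q in((a1,a2),(b1,b2))],np.linalg.norm(a1-a2),np.linalg.norm(a1-b1))
print('blade',onz(d,140+495/8-.4,140+217/8-.4,58))
P=[onz(d,140+x/8-.4,140+y/8-.4,14) for x,y in((452,250),(555,312))];v=P[1]-P[0];print('arms',P,np.degrees(np.arctan2(v[1],v[0])))
for n,u,v,z in[('tin',139,150,120),('jar',188,230,110),('mug',284,277,95),('dish',403,280,55),('pot',426,240,20)]: print(n,onz(d,u,v,z).round())
```

```text
rim (array([571.2,   8.7]), np.float64(91.3))
floor/ring inner (array([568.7,   8.3]), np.float64(62.0))
slots [581.76354858 -70.92911688 144.        ] [552.09910277  84.71631655 144.        ] 100.79058407795172
[697.57320059 -52.26874836  48.        ] [642.42516314 130.72060198  48.        ] [453.80637779  74.9544115   48.        ] 106.7713851354545 16.470606259070774 191.1188331232175 196.68989345714309
lid (array([550.1, 316.4]), np.float64(88.9))
bar [550.88729302 315.52428565  64.        ] [np.float64(144.99880851639787), np.float64(143.9567288895472)] 93.298149526002 15.190503288147374
blade [ 501.09812762 -294.63058024   58.        ]
arms [array([ 498.38406054, -326.61447654,   14.        ]), array([ 507.43889146, -262.69124097,   14.        ])] 81.93759806551176
tin [ 583. -504.  120.]
jar [ 779. -158.  110.]
mug [774. 178.  95.]
dish [593. 500.  55.]
pot [391. 531.  20.]
```

Of the three blades, b1 (180,160) is at y≈-405, b3 (160,190) at y≈-383 and b2 (203,173) at y≈-292. Left is +y, so b2 is the one meant. The enlarged crop confirms it is a white hub with two arms. I'll move above it and check with the wrist camera.

```bash
cat >> h.py <<'E'
from scipy.spatial.transform import Rotation as Ro
def Rd(yaw):
    c,s=np.cos(np.radians(yaw)),np.sin(np.radians(yaw));return np.array([[c,s,0],[s,-c,0],[0,0,-1.]])
def go(p,yaw):
    o=bot.observe();R=Ro.from_rotvec(o['ee_rot']).as_matrix()
    t=R.T@(np.array(p)-o['ee_pos'])/250;a=Ro.from_matrix(R.T@Rd(yaw)).as_rotvec()
    print('t',o['time_s'],'travel',t.round(3),'ang',(a/np.pi).round(3),'|d|',np.linalg.norm(t*250).round(1),'deg',np.degrees(np.linalg.norm(a)).round(1),'F',o['wrist_force'].round(1))
E
python3 - <<'E'
from h import *
go([501,-294,230],82);go([332,-462,238],48)
E
```

```text
t 0.15 travel [ 1.645 -0.957  0.035] ang [-0.    -0.    -0.375] |d| 475.8 deg 67.5 F [-0.6  0.6  0.3]
t 0.15 travel [ 0.822 -0.476  0.002] ang [-0.    -0.    -0.186] |d| 237.4 deg 33.5 F [-0.6  0.6  0.3]
```

Emit:
move_arm(travel=[[0.82,-0.48,0],[0.82,-0.48,0],[0.82,-0.48,0],[0.82,-0.48,0],[0.82,-0.48,0]], angular=[[0,0,-0.19],[0,0,-0.19],[0,0,-0.19],[0,0,-0.19],[0,0,-0.19]], fingers=[1,1,1,1,1])

```text
time_s: 0.57
ee_pos: [311.5, -480.2, 238.5]
ee_rot: [-2.856, -1.304, 0.0]
wrist_force: [0.5, -0.8, 0.0]
grip_width: 85.7
```

```bash
python3 -c "
from h import *
go([501,-294,230],82)"
```

```text
t 0.5667 travel [1.059 0.085 0.035] ang [-0.    -0.    -0.183] |d| 265.8 deg 32.9 F [ 0.5 -0.8  0. ]
```

Emit:
move_arm(travel=[[0.99,0.085,0.03],[0.99,0.085,0.03],[0.99,0.085,0.03],[0.99,0.085,0.03],[0.99,0.085,0.03]], angular=[[0,0,-0.18],[0,0,-0.18],[0,0,-0.18],[0,0,-0.18],[0,0,-0.18]], fingers=[1,1,1,1,1])

```text
time_s: 0.98
ee_pos: [460.5, -334.9, 232.3]
ee_rot: [-2.374, -2.056, -0.0]
wrist_force: [0.2, -0.4, -1.4]
grip_width: 85.4
```

```bash
python3 -c "
from h import *
go([501,-294,230],82);snap('wrist','w1.png')"
```

```text
t 0.9833 travel [0.185 0.137 0.009] ang [-0.    -0.    -0.001] |d| 57.6 deg 0.2 F [ 0.2 -0.4 -1.4]
```

View pics/w1.png

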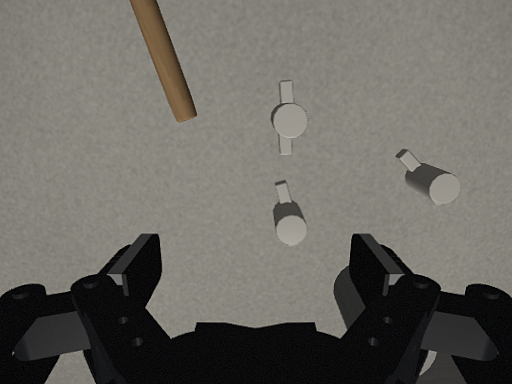

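The wrist view shows the target's hub top at (290,120) with its arms up and down the picture. A second blade is at (291,230), the third at (443,188), and the hammer handle end is at (187,117).

Run:
```python
from h import *
d=load('w1.png')
print(onz(d,289.8,120,58),onz(d,187,117,20))
P=[onz(d,287,81,14),onz(d,285,153,14)];v=P[0]-P[1];print(P,np.degrees(np.arctan2(v[1],v[0])))
p=onz(d,289.8,120,58)
go([p[0],p[1],150],83)
```

```text
[ 499.40846297 -291.4217275    58.        ] [ 394.05010714 -275.10729455   20.        ]
[array([ 505.51875325, -253.39758045,   14.        ]), array([ 494.11610689, -329.96617238,   14.        ])] 81.52972393870448
t 1.0333 travel [0.148 0.106 0.331] ang [ 0.001 -0.002 -0.002] |d| 94.4 deg 0.6 F [ 5.7  7.1 -0.3]
```

Emit:
move_arm(travel=[[0.145,0.106,0.3],[0.145,0.106,0.45],[0.145,0.106,0.6],[0.145,0.106,0.78],[0.145,0.106,0.78]], angular=[[0,0,0],[0,0,0],[0,0,0],[0,0,0],[0,0,0]], fingers=[1,1,1,1,1])

```text
time_s: 1.45
ee_pos: [500.0, -290.9, 36.3]
ee_rot: [-2.358, -2.073, -0.013]
wrist_force: [0.8, -0.4, -0.4]
grip_width: 85.1
```

```bash
python3 -c "
from h import *
go([499.5,-292,36],82)"
```

```text
t 1.45 travel [-0.005 -0.001  0.001] ang [ 0.001 -0.002  0.004] |d| 1.2 deg 0.8 F [ 0.8 -0.4 -0.4]
```

Emit:
move_arm(travel=[[0,0,0],[0,0,0],[0,0,0],[0,0,0],[0,0,0]], angular=[[0,0,0],[0,0,0],[0,0,0],[0,0,0],[0,0,0]], fingers=[-1,-1,-1,-1,-1], force=40)

```text
time_s: 1.87
ee_pos: [501.8, -292.7, 39.7]
ee_rot: [2.358, 2.07, 0.014]
wrist_force: [-0.4, 0.0, 4.2]
grip_width: 33.4
```

```bash
python3 -c "
from h import *
print(bot.observe()['grip_width']);go([500,-291,230],82);snap('side','s1.png')"
```

```text
33.379049442389665
t 1.8667 travel [ 0.009 -0.001 -0.761] ang [ 0.003 -0.001  0.003] |d| 190.4 deg 0.8 F [-0.4  0.   4.2]
```

View pics/s1.png

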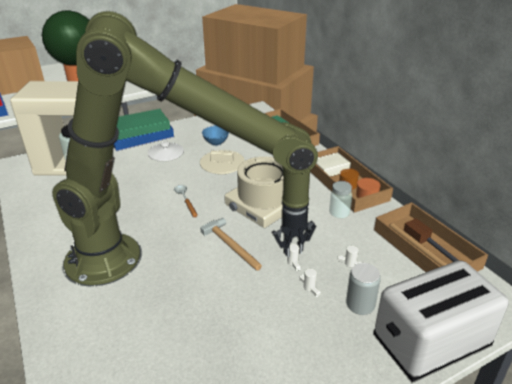

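Emit:
move_arm(travel=[[0,0,-0.16],[0,0,-0.32],[0,0,-0.48],[0,0,-0.64],[0,0,-0.8]], angular=[[0,0,0],[0,0,0],[0,0,0],[0,0,0],[0,0,0]], fingers=[-1,-1,-1,-1,-1])

```text
time_s: 2.33
ee_pos: [499.8, -293.3, 243.2]
ee_rot: [2.356, 2.069, 0.014]
wrist_force: [0.3, -1.1, -0.9]
grip_width: 32.4
```

```bash
python3 -c "
from h import *
print(bot.observe()['grip_width']);go([565,-90,290],90)"
```

```text
32.394212557717324
t 2.3333 travel [ 0.841  0.156 -0.183] ang [ 0.004 -0.001 -0.041] |d| 218.5 deg 7.5 F [ 0.3 -1.1 -0.9]
```

Emit:
move_arm(travel=[[0.84,0.156,-0.18],[0.84,0.156,-0.18],[0.84,0.156,-0.18],[0.84,0.156,-0.18],[0.84,0.156,-0.18]], angular=[[0.004,0,-0.04],[0.004,0,-0.04],[0.004,0,-0.04],[0.004,0,-0.04],[0.004,0,-0.04]], fingers=[-1,-1,-1,-1,-1])

```text
time_s: 2.75
ee_pos: [562.2, -98.4, 289.0]
ee_rot: [2.226, 2.216, 0.002]
wrist_force: [0.6, -0.3, 0.1]
grip_width: 32.8
```

```bash
python3 -c "
from h import *
go([565,-90,290],90);snap('wrist','w2.png')"
```

```text
t 2.75 travel [ 0.034  0.011 -0.004] ang [ 0.    -0.    -0.002] |d| 8.9 deg 0.3 F [ 0.6 -0.3  0.1]
```

View pics/w2.png

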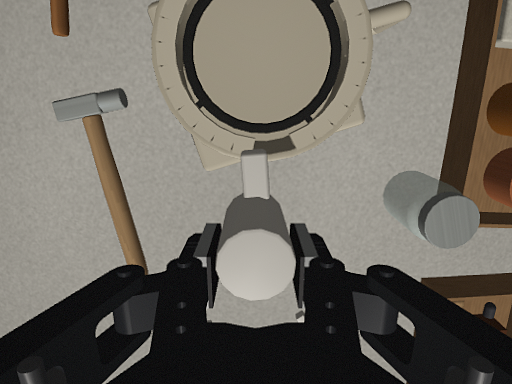

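The wrist view shows the bowl mouth around (262,50), the near slot at (273,145), and the handle at (395,15). The blade hangs straight in the jaws. I'll fit the ring for the bowl's axis.

Run:
```python
from h import *
from scipy.optimize import least_squares
d=load('w2.png');g=d['frame'].max(2)
# inner edge of black ring: radial scan from (262,50)
P=[];Q=[]
for a in np.radians(np.arange(0,360,3)):
    for r in np.arange(40,110,.5):
        u,v=262+r*np.cos(a),45+r*np.sin(a)
        if not(0<=u<511 and 1<=v<383):break
        if g[int(v),int(u)]<50: P.append(onz(d,u,v,134)[:2]);break
    for r in np.arange(125,80,-.5):
        u,v=262+r*np.cos(a),45+r*np.sin(a)
P=np.array(P)
f=lambda p:np.hypot(*(P-p[:2]).T)-p[2]
s=least_squares(f,[570,8,60],loss='soft_l1');print(len(P),s.x,np.abs(s.fun).max())
c=s.x[:2]
for u,v in((252,138),(297,146),(256,146),(290,155)):
    p=onz(d,u,v,144)[:2]-c;print('slot',p,np.hypot(*p),np.degrees(np.arctan2(p[1],p[0])))
print('handle',onz(d,405,8,140))
h=onz(d,405,8,140)[:2]-c;print(np.hypot(*h),np.degrees(np.arctan2(h[1],h[0])))
cv2.imwrite('pics/c3.png',cv2.resize(d['frame'][0:190,130:420],None,fx=2.7,fy=2.7,interpolation=cv2.INTER_CUBIC))
```

```text
87 [567.93603096   7.12585786  59.53271581] 0.8845911221110327
slot [ -8.88823091 -70.96088978] 71.51537265796105 -97.13942114651532
slot [ 30.885694   -78.13834412] 84.02099092416644 -68.43263062686756
slot [ -5.39668535 -78.02675371] 78.21316070786548 -93.95653585591447
slot [ 24.87033293 -86.16637334] 89.6837630492498 -73.90019198436362
handle [686.16638242  43.3340205  140.        ]
123.65050362604141 17.027259397798165
```

View pics/c3.png

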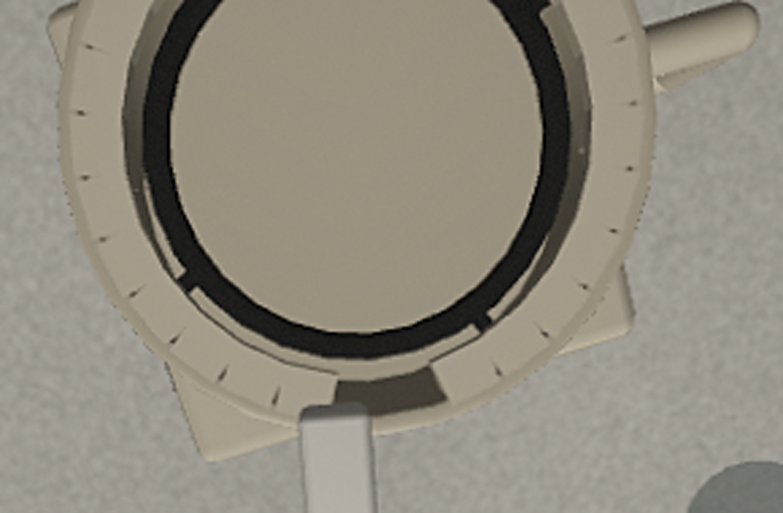

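Run:
```python
from h import *
d=load('w2.png');c=np.array([567.9,7.1])
for x,y in((338,374),(430,363),(335,402),(446,399),(186,278),(483,323),(755,28)):
    p=onz(d,130+x/2.7,y/2.7,144)[:2]-c;print(p.round(1),np.hypot(*p).round(1),np.degrees(np.arctan2(p[1],p[0])).round(1))
go([568,7.1,250],82)
```

```text
[ -6.1 -71.4] 71.7 -94.8
[ 23.8 -67.9] 72.0 -70.7
[ -7.1 -80.6] 80.9 -95.0
[ 29.4 -79.7] 84.9 -69.8
[-54.2 -40.7] 67.8 -143.1
[ 40.6 -55.2] 68.5 -53.6
[120.5  33.5] 125.1 15.5
t 2.8 travel [0.374 0.013 0.168] ang [ 0.002 -0.002  0.047] |d| 102.6 deg 8.5 F [1.7 8.7 1.7]
```

Run:
```python
from h import *
go([568,7.1,220],90)
```

```text
t 2.8 travel [0.373 0.012 0.288] ang [ 0.002 -0.002  0.003] |d| 117.9 deg 0.7 F [1.7 8.7 1.7]
```

Emit:
move_arm(travel=[[0.13,0.004,0.1],[0.26,0.008,0.2],[0.373,0.012,0.28],[0.373,0.012,0.28],[0.373,0.012,0.28]], angular=[[0,0,0],[0,0,0],[0,0,0],[0,0,0],[0,0,0]], fingers=[-1,-1,-1,-1,-1])

```text
time_s: 3.22
ee_pos: [566.9, 9.8, 221.7]
ee_rot: [-2.205, -2.236, -0.014]
wrist_force: [0.6, -1.7, -0.5]
grip_width: 32.8
```

Run:
```python
from h import *
go([568,7.1,98],90)
```

```text
t 3.2167 travel [-0.014  0.001  0.495] ang [ 0.002 -0.002  0.004] |d| 123.7 deg 0.9 F [ 0.6 -1.7 -0.5]
```

Emit:
move_arm(travel=[[-0.01,0,0.12],[-0.01,0,0.24],[-0.01,0,0.36],[-0.01,0,0.48],[-0.01,0,0.495]], angular=[[0,0,0],[0,0,0],[0,0,0],[0,0,0],[0,0,0]], fingers=[-1,-1,-1,-1,-1])

```text
time_s: 3.63
ee_pos: [564.8, 5.4, 94.0]
ee_rot: [-2.205, -2.23, -0.005]
wrist_force: [-1.1, 0.1, -0.9]
grip_width: 33.1
```

Run:
```python
from h import *
go([568,7.1,92],90)
```

```text
t 3.6333 travel [0.006 0.013 0.008] ang [-0.    -0.002  0.003] |d| 4.1 deg 0.7 F [-1.1  0.1 -0.9]
```

Emit:
move_arm(travel=[[0.004,0,0.004],[0.004,0,0.008],[0.004,0,0.012],[0.004,0,0.012]], angular=[[0,0,0],[0,0,0],[0,0,0],[0,0,0]], fingers=[-1,-1,-1,-1])

```text
time_s: 3.97
ee_pos: [566.2, 6.2, 92.9]
ee_rot: [-2.208, -2.231, -0.008]
wrist_force: [0.1, -0.2, 0.0]
grip_width: 32.6
```

Emit:
move_arm(travel=[[0,0,0.006],[0,0,0.012],[0,0,0.018],[0,0,0.018]], angular=[[0,0,0],[0,0,0],[0,0,0],[0,0,0]], fingers=[-1,-1,-1,-1])

```text
time_s: 4.3
ee_pos: [567.7, 6.1, 92.6]
ee_rot: [2.209, 2.232, 0.009]
wrist_force: [-6.2, -0.8, 19.7]
grip_width: 32.6
```

Emit:
move_arm(travel=[[0,0,0],[0,0,0],[0,0,0],[0,0,0],[0,0,-0.02]], angular=[[0,0,0],[0,0,0],[0,0,0],[0,0,0],[0,0,0]], fingers=[0.2,0.2,0.2,0.2,0.2])

```text
time_s: 4.72
ee_pos: [566.6, 6.0, 96.4]
ee_rot: [-2.209, -2.232, -0.007]
wrist_force: [-0.3, -0.4, -0.2]
grip_width: 51.6
```

Emit:
move_arm(travel=[[0,0,-0.12],[0,0,-0.26],[0,0,-0.4],[0,0,-0.55],[0,0,-0.65]], angular=[[0,0,0],[0,0,0],[0,0,0],[0,0,0],[0,0,0]], fingers=[0.2,0.2,0.2,0.2,0.2])

```text
time_s: 5.13
ee_pos: [567.0, 5.6, 262.7]
ee_rot: [2.208, 2.232, 0.011]
wrist_force: [1.5, 0.2, -0.4]
grip_width: 51.3
```

Run:
```python
from h import *
go([560,220,270],135)
snap('scene','s2.png')
im=load('s2.png')['frame'];cv2.imwrite('pics/c4.png',cv2.resize(im[140:310,200:400],None,fx=3.5,fy=3.5,interpolation=cv2.INTER_CUBIC))
```

```text
t 5.1333 travel [ 0.858 -0.019 -0.026] ang [ 0.002 -0.    -0.247] |d| 214.6 deg 44.4 F [ 1.5  0.2 -0.4]
```

View pics/c4.png

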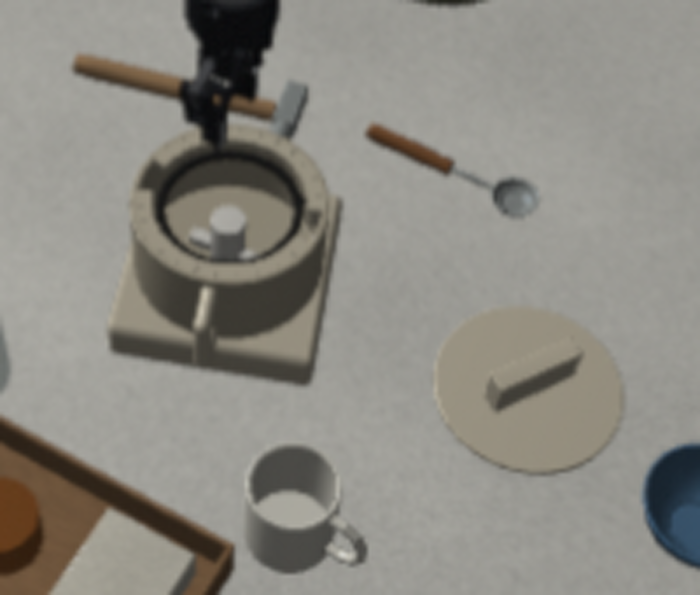

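The blade stands upright on the bowl floor, with its hub at about (228,222) in the crop. On to the lid.

Emit:
move_arm(travel=[[0.86,-0.02,-0.02],[0.86,-0.02,-0.02],[0.86,-0.02,-0.02],[0.86,-0.02,-0.02],[0.86,-0.02,-0.02]], angular=[[0,0,-0.247],[0,0,-0.247],[0,0,-0.247],[0,0,-0.247],[0,0,-0.247]], fingers=[1,1,1,1,1])

```text
time_s: 5.6
ee_pos: [561.7, 214.8, 272.4]
ee_rot: [1.405, 2.8, 0.011]
wrist_force: [1.1, 0.5, -0.8]
grip_width: 85.6
```

Run:
```python
from h import *
go([575,290,260],144.5)
```

```text
t 5.6 travel [0.21  0.222 0.051] ang [ 0.003  0.002 -0.099] |d| 77.4 deg 17.8 F [ 1.1  0.5 -0.8]
```

Emit:
move_arm(travel=[[0.21,0.22,0.05],[0.21,0.22,0.05],[0.21,0.22,0.05],[0.21,0.22,0.05]], angular=[[0.003,0,-0.099],[0.003,0,-0.099],[0.003,0,-0.099],[0.003,0,-0.099]], fingers=[1,1,1,1])

```text
time_s: 5.93
ee_pos: [572.9, 293.1, 258.8]
ee_rot: [0.945, 2.994, -0.004]
wrist_force: [0.5, -0.3, -0.2]
grip_width: 85.3
```

Run:
```python
from h import *
d=snap('wrist','w3.png')
```

```text
(no output)
```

View pics/w3.png

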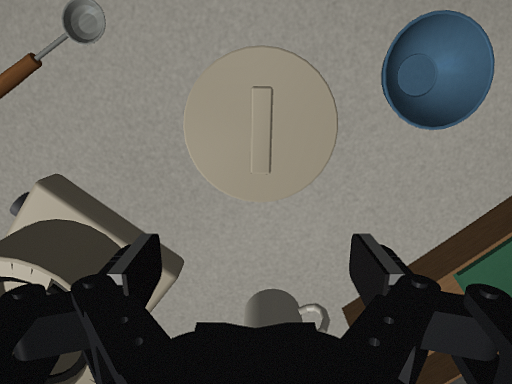

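Run:
```python
from h import *
d=load('w3.png')
P=[onz(d,u,v,24)[:2] for u,v in((184,122),(338,122),(261,45),(262,201.5))]
print('disc',(P[0]+P[1])/2,(P[2]+P[3])/2,np.linalg.norm(P[0]-P[1]),np.linalg.norm(P[2]-P[3]))
im=d['frame'];cv2.imwrite('pics/c5.png',cv2.resize(im[70:190,200:320],None,fx=5,fy=5,interpolation=cv2.INTER_CUBIC))
```

```text
disc [541.26025225 322.6861796 ] [547.08775206 319.39719417] 177.08172864922372 178.47436112042564
```

View pics/c5.png

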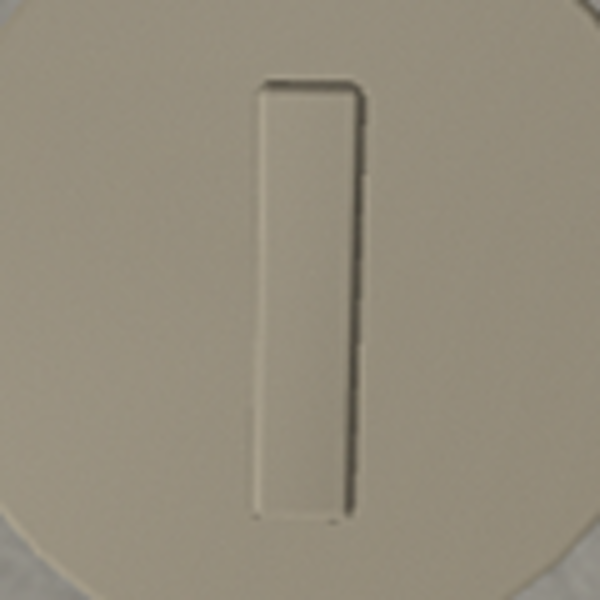

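Run:
```python
from h import *
d=load('w3.png')
a,b,c,e=[onz(d,200+x/5-.4,70+y/5-.4,64)[:2] for x,y in((260,91),(356,91),(257,516),(348,516))]
print((a+b+c+e)/4)
for p,q in((c,a),(e,b)):
    v=p-q;print(np.degrees(np.arctan2(v[1],v[0])),np.hypot(*v))
print(np.linalg.norm(a-b))
# left/right circle fit of disc
P=np.array([onz(d,u,v,24)[:2] for u,v in((184,122),(338,122),(261,45),(262,201.5))])
A=np.c_[2*P,np.ones(4)];s=np.linalg.lstsq(A,(P**2).sum(1),rcond=None)[0];print(s[:2])
go([545.5,320,150],145)
```

```text
[546.75301329 317.63730737]
-35.56918066622353 86.92258411660497
-35.4251041413155 86.92000765176543
19.148237687302014
[546.73893456 318.8572086 ]
t 5.9833 travel [0.163 0.031 0.436] ang [-0.001  0.001 -0.002] |d| 116.7 deg 0.5 F [ 0.4 -0.5  0.4]
```

The lid bar is centred at about (546.8,318.3), at 144.5° (the picture shows it upright around (261,130)). It is under the bar handle with the plain cream disc, not the aluminium pot lid.

Run:
```python
from h import *
go([546.8,318.3,40],144.5)
```

```text
t 5.9833 travel [0.157 0.029 0.876] ang [-0.001  0.001  0.   ] |d| 222.7 deg 0.3 F [ 0.4 -0.5  0.4]
```

Emit:
move_arm(travel=[[0.1,0.02,0.15],[0.157,0.029,0.3],[0.157,0.029,0.46],[0.157,0.029,0.62],[0.157,0.029,0.7]], angular=[[0,0,0],[0,0,0],[0,0,0],[0,0,0],[0,0,0]], fingers=[1,1,1,1,1])

```text
time_s: 6.4
ee_pos: [545.3, 314.0, 79.1]
ee_rot: [0.963, 2.989, -0.015]
wrist_force: [-0.4, -1.3, -0.3]
grip_width: 85.3
```

Run:
```python
from h import *
go([546.8,318.3,40],144.5)
```

```text
t 6.4 travel [0.006 0.019 0.156] ang [-0.003  0.001 -0.001] |d| 39.4 deg 0.6 F [-0.4 -1.3 -0.3]
```

Emit:
move_arm(travel=[[0.006,0.015,0.08],[0.006,0.015,0.15],[0.006,0.015,0.156],[0.006,0.015,0.156],[0.006,0.015,0.156]], angular=[[0,0,0],[0,0,0],[0,0,0],[0,0,0],[0,0,0]], fingers=[1,1,1,1,1])

```text
time_s: 6.82
ee_pos: [547.5, 316.8, 41.5]
ee_rot: [0.967, 2.986, -0.014]
wrist_force: [0.6, 0.8, -0.5]
grip_width: 85.3
```

Run:
```python
from h import *
go([546.8,318.3,40],144.5)
```

```text
t 6.8167 travel [0.006 0.003 0.006] ang [-0.002  0.002 -0.002] |d| 2.2 deg 0.6 F [ 0.6  0.8 -0.5]
```

Emit:
move_arm(travel=[[0.004,0.003,0.004],[0.004,0.003,0.004],[0.004,0.003,0.004],[0.004,0.003,0.004],[0.004,0.003,0.004]], angular=[[0,0,0],[0,0,0],[0,0,0],[0,0,0],[0,0,0]], fingers=[-1,-1,-1,-1,-1], force=90)

```text
time_s: 7.23
ee_pos: [547.3, 318.1, 40.9]
ee_rot: [0.967, 2.985, -0.013]
wrist_force: [-0.4, -0.1, 0.2]
grip_width: 25.4
```

Emit:
move_arm(travel=[[0,0,0],[0,0,0]], angular=[[0,0,0],[0,0,0]], fingers=[-1,-1])

```text
time_s: 7.4
ee_pos: [547.4, 318.2, 41.2]
ee_rot: [0.966, 2.985, -0.013]
wrist_force: [-1.5, -1.1, 2.4]
grip_width: 21.0
```

Run:
```python
from h import *
go([546.8,318.3,240],144.5)
for i in range(1): print(bot.observe()['ee_pos'],bot.observe()['wrist_force'])
```

```text
t 7.4 travel [-0.003 -0.006 -0.795] ang [-0.002  0.002 -0.002] |d| 198.8 deg 0.6 F [-1.5 -1.1  2.4]
[547.37634217 318.20552214  41.16109248] [-1.50819626 -1.07296332  2.42486282]
```

Emit:
move_arm(travel=[[0,0,-0.1],[0,0,-0.25],[0,0,-0.4],[0,0,-0.6],[0,0,-0.8]], angular=[[0,0,0],[0,0,0],[0,0,0],[0,0,0],[0,0,0]], fingers=[-1,-1,-1,-1,-1])

```text
time_s: 7.82
ee_pos: [546.4, 319.3, 225.2]
ee_rot: [0.966, 2.987, -0.015]
wrist_force: [1.3, 0.3, -2.0]
grip_width: 20.5
```

Run:
```python
from h import *
print(bot.observe()['grip_width']);go([562,140,250],97)
d=snap('side','s3.png');cv2.imwrite('pics/c6.png',cv2.resize(d['frame'][60:260,130:400],None,fx=2.9,fy=2.9))
```

```text
20.506501932398844
t 7.8167 travel [-0.471 -0.546 -0.092] ang [-0.002  0.003  0.262] |d| 181.7 deg 47.1 F [ 1.3  0.3 -2. ]
```

View pics/c6.png

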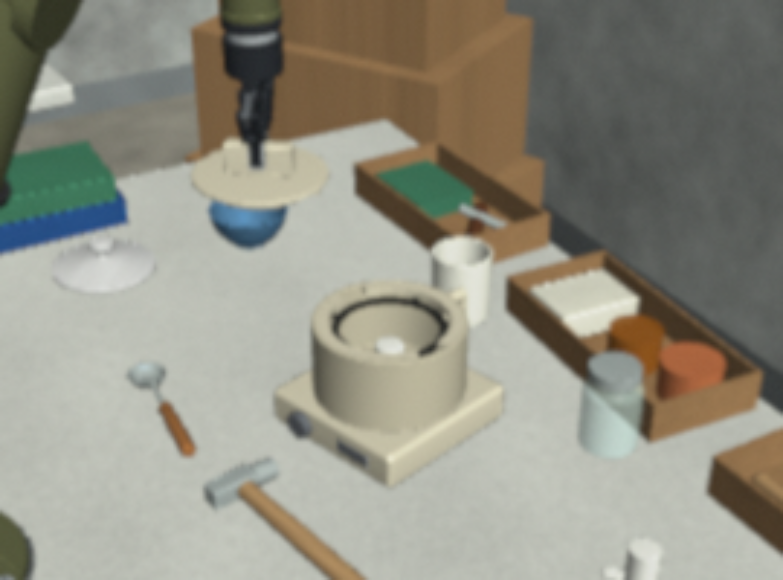

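The lid hangs level and centred in the jaws, and the blade stands in the bowl.

Emit:
move_arm(travel=[[-0.47,-0.55,-0.09],[-0.47,-0.55,-0.09],[-0.47,-0.55,-0.09],[-0.47,-0.55,-0.09],[-0.47,-0.55,-0.09]], angular=[[0,0.002,0.262],[0,0.002,0.262],[0,0.002,0.262],[0,0.002,0.262],[0,0.002,0.262]], fingers=[-1,-1,-1,-1,-1])

```text
time_s: 8.28
ee_pos: [565.5, 133.8, 258.3]
ee_rot: [1.854, 2.526, -0.001]
wrist_force: [1.3, -1.6, -3.5]
grip_width: 21.0
```

Run:
```python
from h import *
go([567.5,7.1,215],97)
```

```text
t 8.2833 travel [-0.485 -0.145  0.176] ang [0.002 0.002 0.058] |d| 133.9 deg 10.5 F [ 1.3 -1.6 -3.5]
```

Emit:
move_arm(travel=[[-0.485,-0.145,0.12],[-0.485,-0.145,0.12],[-0.485,-0.145,0.12],[-0.485,-0.145,0.17],[-0.485,-0.145,0.17]], angular=[[0.002,0.002,0.058],[0.002,0.002,0.058],[0.002,0.002,0.058],[0.002,0.002,0.058],[0.002,0.002,0.058]], fingers=[-1,-1,-1,-1,-1])

```text
time_s: 8.7
ee_pos: [565.5, -0.4, 212.2]
ee_rot: [-2.09, -2.341, 0.012]
wrist_force: [-1.2, -1.2, -2.9]
grip_width: 20.9
```

Run:
```python
from h import *
for n in('scene','side','wrist'):
    d=snap(n,n+'4.png')
go([568,7.2,200],97)
o=bot.observe();print(o['ee_pos'])
a=load('scene4.png')['frame'][130:270,190:350];b=load('side4.png')['frame'][90:250,180:360]
cv2.imwrite('pics/c7.png',np.hstack([cv2.resize(a,(400,350)),cv2.resize(b,(394,350))]))
```

```text
t 8.85 travel [-0.004  0.003  0.064] ang [-0.001 -0.     0.   ] |d| 16.0 deg 0.1 F [-0.3  0.6 -1.9]
[567.16755384   7.97443263 215.95903178]
```

View pics/c7.png

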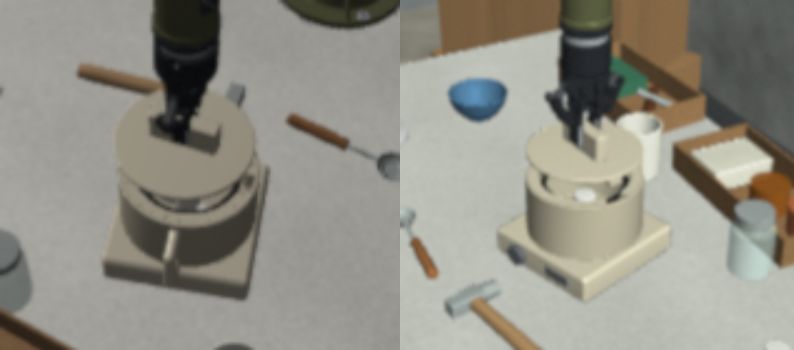

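View pics/wrist4.png

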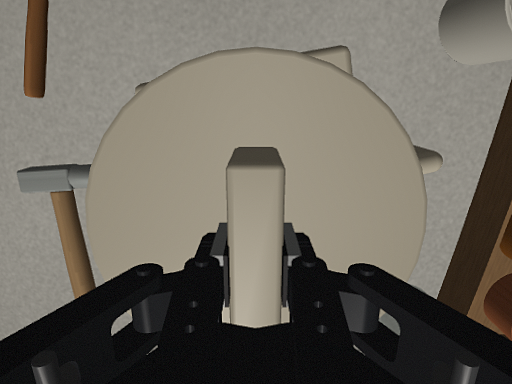

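Run:
```python
from h import *
from scipy.optimize import least_squares
d=load('wrist4.png')
im=cv2.GaussianBlur(d['frame'],(3,3),0).astype(int)
# lid colour: yellowish; R-B large vs grey table
s=im[...,2]-im[...,0]
P=[]
for a in np.radians(list(range(185,215,3))+list(range(235,295,4))+list(range(320,357,3))):
    for r in np.arange(185,130,-.5):
        u,v=257+r*np.cos(a),210+r*np.sin(a)
        if s[int(v),int(u)]>14: P.append((u,v));break
for z in(199,):
    Q=np.array([onz(d,u,v,z)[:2] for u,v in P])
    f=lambda p:np.hypot(*(Q-p[:2]).T)-p[2]
    r=least_squares(f,[567,8,90],loss='soft_l1',f_scale=.5);print(z,len(P),r.x,np.abs(r.fun).mean(),np.median(r.fun))
```

```text
199 38 [566.28051545   7.23555165  88.24145064] 0.7936130983599898 -0.0519615025425324
```

Emit:
move_arm(travel=[[-0.002,0.004,0.03],[-0.002,0.004,0.06],[-0.002,0.004,0.1],[-0.002,0.004,0.13],[-0.002,0.004,0.14]], angular=[[0,0,0],[0,0,0],[0,0,0],[0,0,0],[0,0,0]], fingers=[-1,-1,-1,-1,-1])

```text
time_s: 9.27
ee_pos: [567.0, 8.0, 178.9]
ee_rot: [-2.077, -2.352, 0.004]
wrist_force: [-0.1, -0.4, -2.8]
grip_width: 20.9
```

Run:
```python
from h import *
o=bot.observe();print(o['ee_pos'],o['wrist_force'],o['wrist_torque'])
go([568,7.2,174],97)
```

```text
[567.012022     8.0389726  178.85486748] [-0.11220986 -0.41749992 -2.81734008] [-0.0305631  -0.0289479  -0.01696859]
t 9.2667 travel [-0.004  0.004  0.019] ang [-0.002 -0.001  0.001] |d| 5.0 deg 0.3 F [-0.1 -0.4 -2.8]
```

At 5 to 6 mm below rim-level contact with no reaction, the lugs are in the slots. I'll press further.

Emit:
move_arm(travel=[[-0.002,0.003,0.01],[-0.002,0.003,0.02],[-0.002,0.003,0.028],[-0.002,0.003,0.036],[-0.002,0.003,0.036]], angular=[[0,0,0],[0,0,0],[0,0,0],[0,0,0],[0,0,0]], fingers=[-1,-1,-1,-1,-1])

```text
time_s: 9.68
ee_pos: [567.9, 8.1, 170.5]
ee_rot: [-2.077, -2.352, 0.003]
wrist_force: [-2.2, 1.7, 4.5]
grip_width: 20.8
```

Emit:
move_arm(travel=[[0,0,0.008],[0,0,0.014],[0,0,0.02],[0,0,0.02]], angular=[[0,0,0],[0,0,0],[0,0,0],[0,0,0]], fingers=[-1,-1,-1,-1])

```text
time_s: 10.02
ee_pos: [568.2, 8.1, 167.2]
ee_rot: [-2.077, -2.353, 0.003]
wrist_force: [-3.9, 0.2, 10.1]
grip_width: 20.6
```

Emit:
move_arm(travel=[[0,0,0.01],[0,0,0.01],[0,0,0.01],[0,0,0.01],[0,0,0.01]], angular=[[0,0,0.01],[0,0,0.03],[0,0,0.055],[0,0,0.08],[0,0,0.105]], fingers=[-1,-1,-1,-1,-1])

```text
time_s: 10.43
ee_pos: [570.4, 6.4, 167.2]
ee_rot: [2.439, 1.975, -0.001]
wrist_force: [0.1, -2.5, 10.6]
grip_width: 20.6
```

Run:
```python
from h import *
o=bot.observe();print(o['ee_pos'],o['wrist_force'],o['wrist_torque'])
go([568,7.2,167],17)
```

```text
[570.38629474   6.42052074 167.24745819] [ 0.08471296 -2.46589466 10.63695792] [-0.62694672  0.7219912   0.4990467 ]
t 10.4333 travel [ 0.001 -0.01   0.001] ang [0.001 0.    0.339] |d| 2.5 deg 61.0 F [ 0.1 -2.5 10.6]
```

Emit:
move_arm(travel=[[0,-0.006,0.008],[0,-0.006,0.008],[0,-0.006,0.008],[0,-0.006,0.008],[0,-0.006,0.008]], angular=[[0,0,0.03],[0,0,0.06],[0,0,0.09],[0,0,0.12],[0,0,0.15]], fingers=[-1,-1,-1,-1,-1])

```text
time_s: 10.85
ee_pos: [570.1, 5.0, 167.5]
ee_rot: [2.832, 1.343, 0.003]
wrist_force: [-1.3, -3.0, 11.5]
grip_width: 20.3
```

Run:
```python
from h import *
o=bot.observe();print(o['ee_pos'],o['wrist_force'],o['wrist_torque'])
go([568,7.2,167],17)
```

```text
[570.1337337    4.95335276 167.54588709] [-1.3211024  -2.98252508 11.54035061] [-0.40300645  1.30033769  0.48788023]
t 10.85 travel [ 0.002 -0.012  0.002] ang [ 0.002 -0.     0.187] |d| 3.1 deg 33.7 F [-1.3 -3.  11.5]
```

Emit:
move_arm(travel=[[0.002,-0.008,0.006],[0.002,-0.008,0.006],[0.002,-0.008,0.006],[0.002,-0.008,0.006],[0.002,-0.008,0.006]], angular=[[0,0,0.03],[0,0,0.06],[0,0,0.09],[0,0,0.12],[0,0,0.15]], fingers=[-1,-1,-1,-1,-1])

```text
time_s: 11.27
ee_pos: [569.7, 4.9, 167.9]
ee_rot: [3.067, 0.637, 0.008]
wrist_force: [-3.0, -3.1, 10.0]
grip_width: 20.6
```

Run:
```python
from h import *
o=bot.observe();print(o['ee_pos'],o['wrist_force'],o['wrist_torque'])
go([568,7.2,167],17)
```

```text
[569.71808784   4.85733227 167.94417892] [-2.95263637 -3.12562853 10.01746044] [-0.23814261  1.31272087  0.39071537]
t 11.2667 travel [-0.003 -0.011  0.004] ang [ 0.003 -0.001  0.036] |d| 3.1 deg 6.5 F [-3.  -3.1 10. ]
```

Emit:
move_arm(travel=[[0,-0.006,0.004],[0,-0.006,0.004],[0,-0.006,0.004],[0,-0.006,0.004]], angular=[[0,0,0.015],[0,0,0.03],[0,0,0.042],[0,0,0.05]], fingers=[-1,-1,-1,-1])

```text
time_s: 11.6
ee_pos: [569.1, 8.4, 168.2]
ee_rot: [3.107, 0.404, 0.01]
wrist_force: [-4.1, 1.6, 6.6]
grip_width: 21.0
```

Run:
```python
from h import *
o=bot.observe();print(o['ee_pos'],o['wrist_force'],o['wrist_torque'])
go([568,7.2,167],17)
```

```text
[569.14673246   8.3784855  168.16248223] [-4.13717795  1.64841531  6.5753824 ] [ 0.80242972 -0.48770699  2.51236504]
t 11.6 travel [-0.006  0.003  0.005] ang [ 0.003 -0.002 -0.012] |d| 2.0 deg 2.3 F [-4.1  1.6  6.6]
```

Emit:
move_arm(travel=[[0,0,0.002],[0,0,0.002],[0,0,0.002]], angular=[[0,0,0.012],[0,0,0.02],[0,0,0.02]], fingers=[-1,-1,-1])

```text
time_s: 11.85
ee_pos: [569.3, 8.4, 168.4]
ee_rot: [3.114, 0.319, 0.011]
wrist_force: [-2.8, -2.1, 5.9]
grip_width: 20.7
```

Run:
```python
from h import *
o=bot.observe();print(o['ee_pos'],o['wrist_force'],o['wrist_torque'])
go([568,7.2,167],17)
d=snap('wrist','w5.png');d=snap('scene','s5.png');cv2.imwrite('pics/c8.png',cv2.resize(d['frame'][130:270,190:350],None,fx=4,fy=4,interpolation=cv2.INTER_CUBIC))
```

```text
[569.31329524   8.4302957  168.40280645] [-2.81195674 -2.08745875  5.90575235] [-0.1311769   0.79976955  3.58427693]
t 11.85 travel [-0.006  0.004  0.006] ang [ 0.004 -0.002 -0.029] |d| 2.3 deg 5.4 F [-2.8 -2.1  5.9]
```

View pics/w5.png

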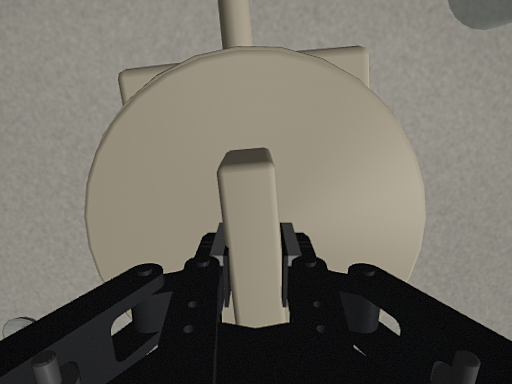

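View pics/c8.png

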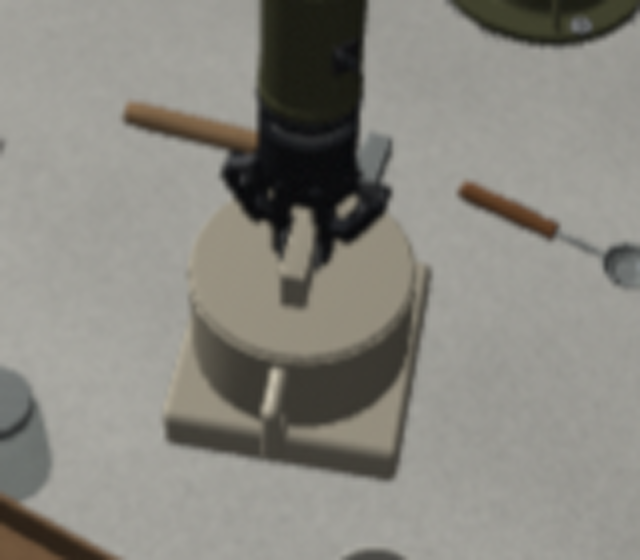

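The wrist view shows the bar in line with the handle and the jaws turned about 4° past it, with moment 3.6 N m, so the lid is against its stop. I'll open the jaws and back off.

Emit:
move_arm(travel=[[0,0,0],[0,0,0],[0,0,0],[0,0,0],[0,0,0]], angular=[[0,0,0],[0,0,0],[0,0,0],[0,0,0],[0,0,0]], fingers=[1,1,1,1,1])

```text
time_s: 12.37
ee_pos: [569.4, 8.2, 168.2]
ee_rot: [3.114, 0.318, 0.011]
wrist_force: [-0.6, -0.4, 0.3]
grip_width: 79.4
```

Emit:
move_arm(travel=[[0,0,-0.1],[0,0,-0.2],[0,0,-0.35],[-0.2,0,-0.48],[-0.3,0,-0.48]], angular=[[0,0,0],[0,0,0],[0,0,0],[0,0,0],[0,0,0]], fingers=[1,1,1,1,1])

```text
time_s: 12.78
ee_pos: [497.1, -4.8, 290.8]
ee_rot: [3.116, 0.321, 0.02]
wrist_force: [0.1, -0.6, 0.5]
grip_width: 85.2
```

Run:
```python
from h import *
d=snap('wrist','w6.png');a=snap('scene','s6.png');b=snap('side','side6.png')
o=bot.observe();print(o['ee_pos'],o['wrist_force'],o['time_s'])
cv2.imwrite('pics/c9.png',np.hstack([cv2.resize(a['frame'][130:270,190:350],(400,350),interpolation=2),cv2.resize(b['frame'][90:250,180:360],(394,350),interpolation=2)]))
```

```text
[494.0067464   -6.64385519 289.50430824] [ 0.61305715  0.30874776 -0.57578071] 12.9333
```

View pics/w6.png

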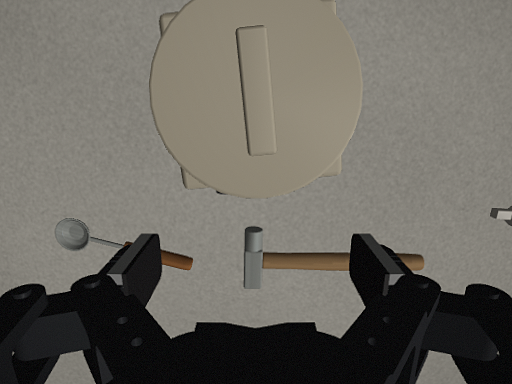

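View pics/c9.png

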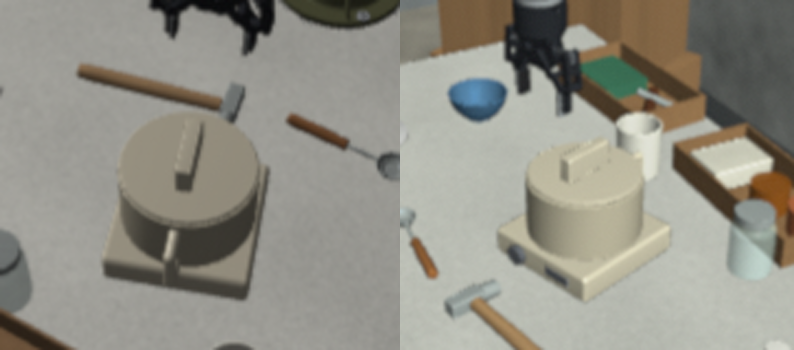

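Run:
```python
from h import *
d=load('w6.png')
a,b,c,e=[onz(d,u,v,193)[:2] for u,v in((237,29),(268,27),(249,155),(275,153))]
for p,q in((c,a),(e,b)):
    v=q-p;print(np.degrees(np.arctan2(v[1],v[0])),np.hypot(*v))
print((a+b+c+e)/4)
```

```text
16.94477754605362 87.10518214223163
15.728915903058894 86.81363969817522
[567.51327072   7.53271877]
```

```bash
python3 -c "
from station import bot
print(bot.finish_job())"
```

```text
the job is handed in; nothing more can be done
None
```

I put the white dough blade in the bowl, then fitted, pressed and locked the lid, and handed the job in at about 13 s of the 72 s allowed. The blade was the one farthest to the robot's left, at about (500, -292). It stands upright on the bowl floor.

- **Lid turn:** With the lugs in the slots, I pressed the lid until its disc was on the rim, then turned it clockwise from about 97° until it stopped. The moment rose to 3.6 N m, and the jaws slipped about 4° on the bar at the end.
- **Last checks:** After release, the bar lies at about 16.3° and the machine's axis at about 17°, so they agree within measurement error. The lid is centred at (567.5, 7.5) against the bowl's (567.9, 7.1).
- **Lid height:** The bar's apparent size fits the locked height, 15 mm below the rim. I did not measure the height any other way.
- **Forces and other goods:** The largest wrist force I read was about 20 N. The gripper is clear of everything, and the last pictures show the hammer, spoon and other goods near the machine undisturbed. I did not check the far side of the table again at the end.

No check failed. The scene camera put the bowl's axis 1 to 3 mm away from the wrist camera's figure. I used the wrist camera's figure.

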